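Set the turret depth stop of a hand press and seat a handle pin

ROBOT

A 7-joint arm with a two-finger parallel gripper is mounted at the origin on a cart in front of the work surface, level with it; the furniture and walls round the work are solid. World frame = base frame: x ahead of the robot, y to its left, z up, the work surface at z = 0. Lengths are in m, angles in rad, forces in N, time in s.
With the tool pointing down it reaches from about 0.4 to 0.9 m from the base axis. Payload 5.6 kg.
Tool frame: the origin (TCP) lies on the mounting face of the last link; the fingertips stand 190 mm ahead of it and the grasp point (between the pads) lies 171 mm ahead of it; z points along the fingers, y is the direction in which the jaws open and shut (so a half turn about z gives the same grasp; the last joint's range is limited). The gripper opens to 92 mm and grips with 3 to 60 N. Pads are 20 mm wide; open, the fingers measure 128 mm over their backs; the gripper's body (75 mm by 189 mm) begins 69 mm behind the grasp point.
Start: joints at [-1.224, 0.468, -0.012, 1.603, 0.006, 1.071, -0.056], TCP at [0.247, 0.601, 0.405] pointing down, gripper open.
Joint ranges: [-2.53, 2.53], [-0.31, 2.02], [-1.57, 1.55], [0.28, 2.44], [-1.29, 4.43], [0.15, 1.84], [-2.92, 2.92]. Speed limits (rad/s): [2.57, 2.57, 3.14, 3.14, 3.14, 3.14, 3.14].

INTERFACE

Orientations are given as a rotation vector (axis times angle).
In Python, from workcell import manip gives the robot as it stands. The module is installed in compiled form; this text tells all that it offers.
- The arm moves only by the shell command python3 -m pendant 'ROWS' [FORCE]. ROWS is JSON, a list that holds one entry, the list of rows, each a list of 7 numbers: the turn, a rotation vector about the tool's x, y, z in units of 5 degrees (1.0 is 5 degrees), then the shift along the tool's x, y, z in units of 50 mm (1.0 is 50 mm), then the closure in counts, from 0 (fully open) to 255 (shut). In form: [[[rx, ry, rz, tx, ty, tz, gripper], ...]]. A call has 1 to 5 rows; each row is the pose to reach, as a shift and turn from the pose commanded when the call began, along the tool's axes at that moment; what a row does not reach only later rows make up. A row lasts 1/10 s, in which the tool goes at most 50 mm and 8.59 degrees, less where a joint would pass 70% of its speed; a pose out of reach is approached as far as the arm can. A call with a gripper value outside its range is refused whole. The fingers move at their own pace and stop on an object; FORCE is the grip in N (left out, the last holds). Time passes only in rows, so rows that repeat a pose let the fingers close. It gives the time, the measured TCP pose, the force and the opening at its end, in the units of the state.
- manip.get_obs(): the state, without advancing time (a new reading comes with each control period).
- manip.snapshot(name): name is "scene" or "top" or "wrist"; returns (picture, depth): 384x512x3 uint8, red, green, blue; 384x512 float32, m along the optical axis (not along the pixel's ray), 0 where there is no reading.
- manip.camera_model(name): a dict with "camera_matrix" (3x3 intrinsics, pixels), "rvec" (rotation vector, rad) and "tvec" (3), from world to camera coordinates, as OpenCV has them. Camera axes: x right, y down, z forward; pixel columns grow to the right and rows downward; lengths in m; the calibration is good to about 2 mm. A picture is of the moment at which its call begins: read the wrist's pose just before it. camera_model takes no time and is no camera call; for the wrist camera it gives the pose at the moment of the call.
- manip.close_job(): hands the job in, once; it reports no verdict.
The state is a dict: "time": time; "joint_pos": joint angles; "joint_vel": joint speeds; "effort": joint torques, N m; "ee_pos": TCP position; "ee_rot": TCP orientation; "wrist_force": force on the tool from outside, world axes, zero at the start; "torque": the same for the moment, N m; "opening": opening from 0.0 (shut) to 1.0 (fully open).
Only numpy, scipy, OpenCV 4.12 (cv2) and the standard library are available. Lean on these libraries where they do the work, as an engineer would, in place of code of your own. Each camera call takes 0.05 s, during which the arm holds its last target. There are 200 camera calls.

TASK

On the small hand press, push the tabs of the turret with your fingertips to click it round until the tallest of its five stop screws stands right under the stop rod. Only then push the black knob down until the rod lands firmly on that screw, so that the brass pin is left standing a little proud of the wooden blank like its neighbour, and let the knob rise again. Push gently, never forcing the turret, and pick up or shift nothing else on the bench.

Things in the scene. Friction and masses are not known exactly. Their poses are not given: they have to be found in the camera images.
- press: the fixed hand press: grey base about 235 x 170 mm, 174 mm high overall, bolted to the bench. Origin: on the bench top, under the line from turret to ram; x points to its back, y to its left, z up. In this frame the vertical turret axis is at x = -60 mm, the ram and knob axis at x = +45, the stop rod at x = -30, all at y = 0. Behind the rod: head (x 24 to 115, y within 21, z 80 to 114), column below it
- turret: the turret: 90 mm disc on a vertical axis at the front of the press. Origin on its axis, 18 mm above the bench; x points to the tallest screw, z up. Five hex-headed stop screws stand 30 mm from the axis, 72 degrees apart, tops 56 (on x), 50, 44, 38, 32 mm above the origin counterclockwise from above. Turns either way, no end; 4 to 6 N on a tab step it; starts in any click or balanced between two
- tall_stop (a point): centre of the top of the tallest stop screw (head 17 mm across, 74 mm above the bench, 30 mm from the turret axis)
- tall_tab (a point): centre of the top of the round post that ends the tallest screw's tab; 72 mm from the turret axis, 49 mm above the bench. Every screw has a like tab at its own bearing: a 9 mm thick bar 42 to 74 mm from the axis, 31 to 45 mm above the bench, ending in a 13 mm post (to 78.5 mm). Clicks every 72 degrees (to 5 degrees), a screw under the rod: from 0.6 of a step it springs on, before 0.4 back
- rod_tip (a point): centre of the flat lower end of the stop rod, 10 mm diameter, 92 mm above the bench with the ram up. It hangs from an arm of the ram (20 mm wide, 140 to 152 mm above the bench, from the knob's axis to 11 mm past the rod; rod and nuts reach up to 164 mm) and goes down with it
- knob_top (a point): centre of the top of the black mushroom knob of the ram, 42 mm diameter, flat within 14 mm of its centre, 174 mm above the bench with the ram up
- ram (a joint): travel of the ram downward, m: 0 up, held by a spring (3 N, rising 0.1 N per mm). Its nose meets the pin at 0.008, which takes 4 N more; with the tallest screw under the rod it stops hard at 0.018; with any other screw it would go 6 mm or more farther
- pin (a joint): how far the brass pin of 6 mm diameter under the ram has been pressed in, m: 0 at the start, standing 14 mm proud of the wood; 0.010 when it stands 4 mm proud like the finished pin 64 mm to its left. It stays where it is pressed
- pliers: combination pliers, 170 x 60 x 14 mm, lying right of the press; origin centre of the underside, x along it; not to be disturbed
- cold_chisel: cold chisel, 158 x 20 x 16 mm, lying right of the press; origin centre of the underside, x along it; not to be disturbed
- bolt_tin: round tin, 75 mm diameter, 58 mm high, at the right; origin centre of the underside; not to be disturbed
- tape_measure: tape measure, 34 x 78 x 64 mm, right of the press; origin centre of the underside; not to be disturbed
- marker: marker pen, 130 x 17 x 19 mm, beyond the press on the right; origin centre of the underside, x along it; not to be disturbed
- nut_m20: hex nut, 34 x 30 x 16 mm, near the press; origin centre of the underside; not to be disturbed

How it is judged:
By the outcome, as a careful person would: the job done as asked, in the order asked, and still so for the second after the job is handed in, with the robot touching nothing.
It also fails if it takes over 72 s, if anything falls off the work surface, if the arm or the gripper's body presses on something with over 40 N, if the wrist force passes 120 N, or if a joint passes its speed limit or range.

## Working session

There is one attempt and no reset: what is moved stays moved. The work goes in short steps, Python scripts to look and compute and a shell command to move; the robot and the scene stay as the last step left them, time stands still between calls to the robot, and variables do not carry over. Pictures are saved under pics/ and viewed, about 8 in all and at most 12, crops included, and the job is handed in when it is done.

```bash
mkdir -p pics; cat > h.py <<'E'
import numpy as np, cv2
from workcell import manip
from scipy.spatial.transform import Rotation as R
def snap(n,f):
    cm=manip.camera_model(n); im,d=manip.snapshot(n)
    cv2.imwrite('pics/%s.png'%f,cv2.cvtColor(im,cv2.COLOR_RGB2BGR)); np.savez('pics/%s.npz'%f,im=im,d=d,K=cm['camera_matrix'],r=cm['rvec'],t=cm['tvec'])
    return im,d
def cam(f):
    z=np.load('pics/%s.npz'%f); M=R.from_rotvec(z['r'].ravel()).as_matrix(); return z,M,z['t'].ravel()
def onplane(f,u,v,h):
    z,M,t=cam(f); c=-M.T@t; d=M.T@np.linalg.inv(z['K'])@[u,v,1]; return c+d*(h-c[2])/d[2]
def cloud(f):
    z,M,t=cam(f); d=z['d']; v,u=np.mgrid[:d.shape[0],:d.shape[1]]
    p=np.stack([u*d,v*d,d],-1)@np.linalg.inv(z['K']).T
    return (p-t)@M
def proj(f,P):
    z,M,t=cam(f); q=z['K']@(M@np.array(P)+t); return q[:2]/q[2]
E
python3 - <<'E'
from h import *
a,_=snap('top','top1'); b,_=snap('scene','sc1')
o=manip.get_obs(); print(o)
for f in('top1','sc1'):
  z,M,t=cam(f); print(f,-M.T@t,z['K'][0,0])
cv2.imwrite('pics/top1b.png',cv2.resize(cv2.imread('pics/top1.png'),(800,600)))
E
```

```text
{'time': 0.1, 'joint_pos': array([-1.22401156,  0.46830503, -0.01161178,  1.60351928,  0.0060041 ,
        1.07141508, -0.05630708]), 'joint_vel': array([ 0.00117501, -0.00408072,  0.00220042, -0.00320958, -0.00037529,
        0.0002728 , -0.00054753]), 'effort': array([ 1.00826132e-03, -5.21641767e+01, -1.26600789e-02, -2.44367892e+01,
       -5.68220357e-02,  1.40705882e-02,  5.91469598e-05]), 'ee_pos': array([0.24694709, 0.60102315, 0.40383011]), 'ee_rot': array([-6.08460306e-01, -3.08190373e+00,  2.51320409e-03]), 'wrist_force': array([-0.54437091,  0.13194722, -0.65136241]), 'torque': array([-0.02780127, -0.00835817,  0.01758246]), 'opening': 0.9962100711405375}
top1 [ 0.43370582 -0.0078126   1.06304727] 375.7584718897246
sc1 [ 0.12556108 -0.44920659  0.79701364] 441.00047514436716
```

View pics/top1b.png

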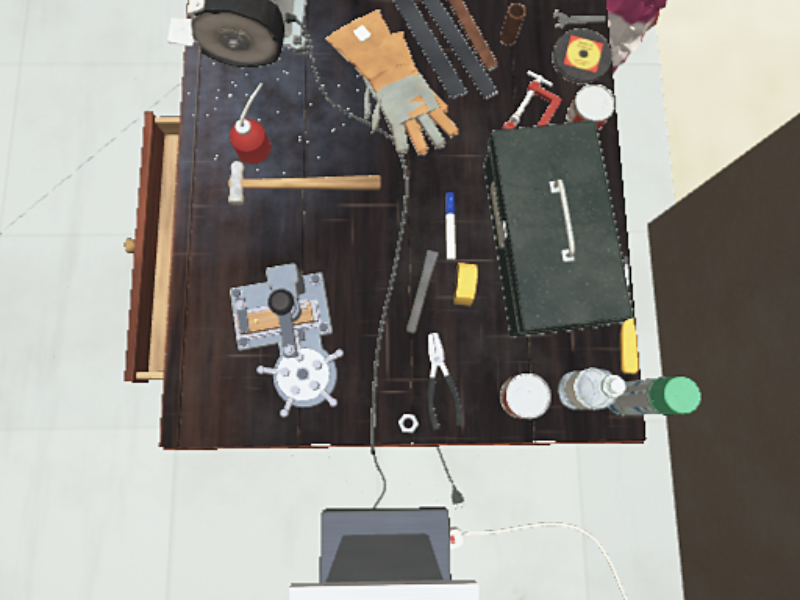

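View pics/sc1.png

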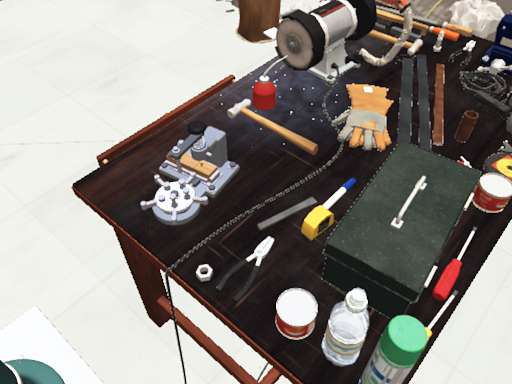

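```bash
python3 - <<'E'
from h import *
P=cloud('top1'); 
def blob(zlo,zhi,x=(0.2,0.6),y=(0.02,0.4)):
    m=((P[...,2]>zlo)&(P[...,2]<zhi)&(P[...,0]>x[0])&(P[...,0]<x[1])&(P[...,1]>y[0])&(P[...,1]<y[1])).astype(np.uint8)
    n,l,s,c=cv2.connectedComponentsWithStats(m)
    for i in range(1,n):
        if s[i,4]>5: print(zlo,s[i],c[i].round(1),P[l==i].mean(0).round(4))
blob(.165,.19); blob(.135,.162)
for h in (.070,.064,.058,.052,.046,.04): blob(h-.0,h+.008,(0.2,0.45))
print(onplane('top1',304*.64,374*.64,.05))
im=cv2.imread('pics/top1.png')[160:275,140:225]; a=cv2.resize(im,None,fx=4.6,fy=4.6,interpolation=cv2.INTER_CUBIC)
im=cv2.imread('pics/sc1.png')[115:235,135:245]; b=cv2.resize(im,None,fx=3.6,fy=3.6,interpolation=cv2.INTER_CUBIC)
h=max(a.shape[0],b.shape[0]); c=np.zeros((h,a.shape[1]+b.shape[1],3),np.uint8); c[:a.shape[0],:a.shape[1]]=a; c[:b.shape[0],a.shape[1]:]=b
cv2.imwrite('pics/crop.png',c); print(c.shape)
E
```

```text
0.165 [172 195  15   6  72] [179.  197.1] [0.5943 0.153  0.1714]
0.135 [178 199  12  30 232] [183.6 213.6] [0.5571 0.1445 0.1512]
0.046 [179 262   5   5  16] [180.8 263.8] [0.4376 0.1659 0.0486]
0.04 [179 259   7   8  21] [182.1 262.4] [0.4411 0.1631 0.0448]
[0.50108465 0.13067227 0.05      ]
(529, 787, 3)
```

View pics/crop.png

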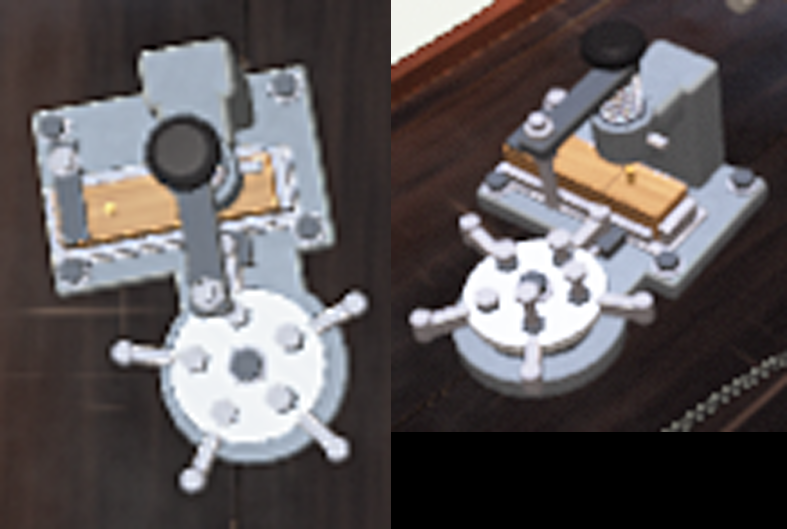

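```bash
python3 - <<'E'
from h import *
P=cloud('top1')
for n,(u,v) in dict(A=(240,315),B=(292,338),C=(284,397),D=(227,411),E=(195,360),ax=(246,366)).items():
    U,V=u/4.6+140,v/4.6+160; U0,V0=int(round(U)),int(round(V))
    q=P[V0-3:V0+4,U0-3:U0+4].reshape(-1,3); print(n,round(U),round(V),np.sort(q[:,2])[-12::2].round(4), q[q[:,2]>q[:,2].max()-.004].mean(0).round(4))
ps=[]
for u,v in((357,302),(339,450),(193,483),(123,351)):
    p=onplane('top1',u/4.6+140-.4,v/4.6+160-.4,.049); ps.append(p); print(p.round(4))
from scipy.optimize import least_squares
ps=np.array(ps)
s=least_squares(lambda c:np.hypot(*(ps[:,:2]-c).T)-.072,[.5,.13]); c=s.x; print(c,s.fun)
print('axis',c,'knob',onplane('top1',179,197.5,.174), 'rodtop',onplane('top1',208/4.6+140-.4,293/4.6+160-.4,.164))
k=P[195:201,172:187]; 
print('tab bearings',np.degrees(np.arctan2(ps[:,1]-c[1],ps[:,0]-c[0])))
E
```

```text
A 192 228 [0.061  0.0617 0.0624 0.0645 0.0967 0.1512] [0.5267 0.1309 0.1505]
B 203 233 [0.0673 0.0673 0.0677 0.0691 0.0693 0.0696] [ 0.4337 -0.0078  1.063 ]
C 202 246 [0.0727 0.073  0.0745 0.0747 0.0756 0.0769] [0.4842 0.1116 0.075 ]
D 189 249 [0.0492 0.0496 0.0499 0.0501 0.0511 0.0514] [0.4745 0.1464 0.0507]
E 182 238 [0.0555 0.0557 0.0559 0.0563 0.0568 0.0569] [0.5062 0.1653 0.0558]
ax 193 240 [0.051  0.0514 0.0517 0.0518 0.0521 0.0525] [ 0.4337 -0.0078  1.063 ]
[0.5383 0.0706 0.049 ]
[0.4529 0.0804 0.049 ]
[0.4354 0.1638 0.049 ]
[0.5112 0.2062 0.049 ]
[0.501522   0.13389536] [0.00117462 0.00023046 0.00061438 0.00094154]
axis [0.501522   0.13389536] knob [0.59283453 0.15259095 0.174     ] rodtop [0.5319155  0.13895754 0.164     ]
tab bearings [ -59.86922624 -132.26269028  155.6546102    82.36375112]
```

Turret and screws: the tallest is at bearing −132°, the 62 mm one is under the rod, and the press points about 11°. So two counter-clockwise steps are needed, and I'll push tabs across the front, left to right.

```bash
cat >> h.py <<'E'
def go(x,y,z,yaw_y=90.):
    "row needed to bring TCP to x,y,z with the tool y at the given bearing (tool down)"
    o=manip.get_obs(); M=R.from_rotvec(o['ee_rot']).as_matrix()
    b=np.radians(yaw_y); Y=np.array([np.cos(b),np.sin(b),0]); Z=np.array([0,0,-1.]); T=np.stack([np.cross(Y,Z),Y,Z],1)
    print('row',(np.degrees(R.from_matrix(M.T@T).as_rotvec())/5).round(2),(M.T@(np.array([x,y,z])-o['ee_pos'])/.05).round(3),'at',o['ee_pos'].round(4),'F',o['wrist_force'].round(1),'t',o['time'])
E
python3 -m pendant '[[[0,0,-0.9,-0.64,-0.6,0,255],[0,0,-1.8,-1.28,-1.2,0,255],[0,0,-2.7,-1.92,-1.8,0,255],[0,0,-3.6,-2.56,-2.4,0,255],[0,0,-4.4,-3.2,-3,0,255]]]' 10
python3 -c "
from h import *
go(.4315,.199,.33)"
```

```text
time: 0.6
ee_pos: [0.3385, 0.3998, 0.4044]
ee_rot: [-0.004, -3.141, 0.001]
wrist_force: [0.2, 0.6, -0.1]
opening: 0.588
row [-0.01 -0.   -0.03] [-1.872 -4.011  1.489] at [0.3385 0.3998 0.4044] F [ 0.2  0.6 -0.1] t 0.6
```

```bash
python3 -m pendant '[[[0,0,0,-0.4,-0.8,0.3,255],[0,0,0,-0.8,-1.6,0.6,255],[0,0,0,-1.2,-2.4,0.9,255],[0,0,0,-1.55,-3.2,1.2,255],[0,0,0,-1.87,-4,1.5,255]]]'
python3 -m pendant '[[[0,0,0,0,0,0,255],[0,0,0,0,0,0,255]]]'
python3 - <<'E'
from h import *
go(.4315,.199,.225)
a,_=snap('wrist','w1')
cv2.imwrite('pics/w1b.png',cv2.imread('pics/w1.png'))
for n,p in dict(ax=(.5015,.1339,.052),C=(.4815,.1116,.074),D=(.4354,.1638,.049)).items(): print(n,proj('w1',p))
E
```

```text
time: 1.1
ee_pos: [0.4308, 0.1993, 0.3291]
ee_rot: [0.009, 3.141, 0.0]
wrist_force: [1.0, 0.6, -0.2]
opening: 0.152
time: 1.3
ee_pos: [0.4304, 0.2005, 0.3293]
ee_rot: [-0.013, -3.141, 0.001]
wrist_force: [0.7, 0.4, -0.2]
opening: 0.006
row [-0.   -0.01 -0.09] [-0.024 -0.028  2.087] at [0.4304 0.2005 0.3293] F [ 0.7  0.4 -0.2] t 1.3
ax [185.36561493 273.63227008]
C [150.86247026 266.17762747]
D [215.1443775  203.32693409]
```

View pics/w1b.png

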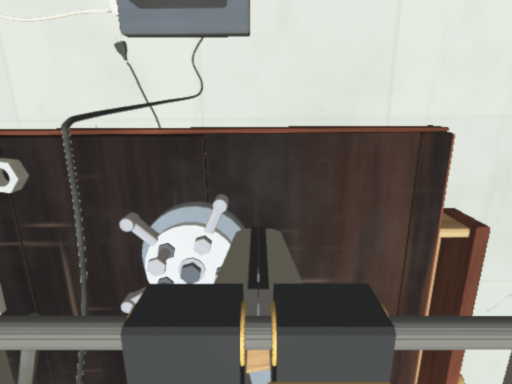

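```bash
python3 -m pendant '[[[0,0,0,0,0.06,0.6,255],[0,0,0,0,0.06,1.2,255],[0,0,0,0,0.06,1.7,255],[0,0,0,0,0.06,2.06,255],[0,0,0,0,0.06,2.06,255]]]'
python3 -m pendant '[[[0,0,0,0,-0.12,0,255],[0,0,0,0,-0.2,0,255],[0,0,0,0,-0.25,0,255],[0,0,0,0,-0.3,0,255],[0,0,0,0,-0.35,0,255]]]'
python3 -m pendant '[[[0,0,0,0,-0.06,0,255],[0,0,0,0,-0.12,0,255],[0,0,0,0,-0.18,0,255],[0,0,0,0,-0.24,0,255],[0,0,0,0,-0.3,0,255]]]'
python3 -c "
from h import *
go(.4315,.128,.226)"
```

```text
time: 1.85
ee_pos: [0.429, 0.2056, 0.225]
ee_rot: [-0.004, -3.138, 0.002]
wrist_force: [-0.4, -0.7, 0.1]
opening: 0.005
time: 2.35
ee_pos: [0.4304, 0.1865, 0.2273]
ee_rot: [0.01, 3.141, 0.001]
wrist_force: [-1.2, 2.8, 1.5]
opening: 0.004
time: 2.85
ee_pos: [0.429, 0.1737, 0.2269]
ee_rot: [-0.005, -3.14, -0.004]
wrist_force: [-3.8, 4.5, 0.7]
opening: 0.007
row [ 0.03 -0.02 -0.04] [-0.053 -0.914  0.016] at [0.429  0.1737 0.2269] F [-3.8  4.5  0.7] t 2.85
```

```bash
for i in 1 2; do python3 -m pendant '[[[0,0,0,0,-0.06,0,255],[0,0,0,0,-0.12,0,255],[0,0,0,0,-0.18,0,255],[0,0,0,0,-0.24,0,255],[0,0,0,0,-0.3,0,255]]]'|grep -v rot; done; python3 -c "
from h import *
go(.4315,.128,.226); snap('top','top2')
cv2.imwrite('pics/t2c.png',cv2.resize(cv2.imread('pics/top2.png')[160:275,120:245],None,fx=4.6,fy=4.6,interpolation=cv2.INTER_CUBIC))"
```

```text
time: 3.35
ee_pos: [0.4302, 0.1561, 0.2267]
wrist_force: [-1.2, 1.9, 0.4]
opening: 0.002
time: 3.85
ee_pos: [0.4303, 0.1412, 0.2268]
wrist_force: [-0.3, -0.3, 0.7]
opening: 0.006
row [-0.    0.01 -0.07] [-0.025 -0.264  0.016] at [0.4303 0.1412 0.2268] F [-0.3 -0.3  0.7] t 3.85
```

View pics/t2c.png

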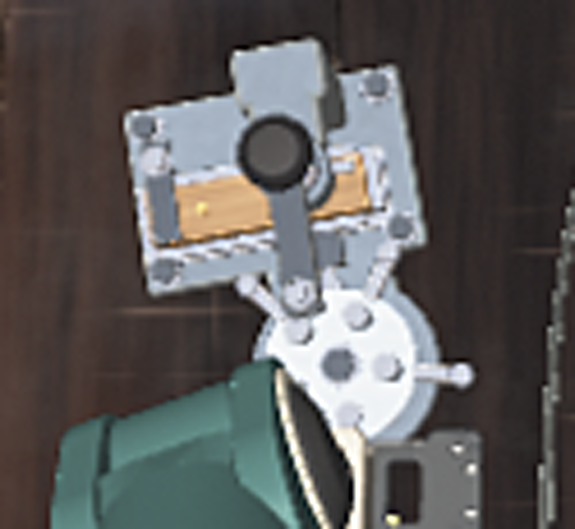

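Picture 5: the turret is turned about half a step (right-hand tab at (462,375)) and the force has dropped to zero at the balance point. I'll continue past 0.6.

```bash
python3 -m pendant '[[[0,0,0,0,-0.06,0,255],[0,0,0,0,-0.12,0,255],[0,0,0,0,-0.18,0,255],[0,0,0,0,-0.24,0,255],[0,0,0,0,-0.28,0,255]]]'|grep -v rot;python3 -m pendant '[[[0,0,0,0,0,0,255],[0,0,0,0,0,0,255]]]'|grep -v rot; python3 -c "
from h import *
go(.4315,.128,.226); snap('top','top3')
cv2.imwrite('pics/t3c.png',cv2.resize(cv2.imread('pics/top3.png')[160:275,120:245],None,fx=4.6,fy=4.6,interpolation=cv2.INTER_CUBIC))"
```

```text
time: 4.4
ee_pos: [0.4299, 0.1273, 0.2267]
wrist_force: [0.1, 0.3, 0.9]
opening: 0.002
time: 4.6
ee_pos: [0.4299, 0.1277, 0.2267]
wrist_force: [-1.4, 0.1, 0.7]
opening: 0.003
row [ 0.    0.   -0.07] [-0.032  0.007  0.014] at [0.4299 0.1277 0.2267] F [-1.4  0.1  0.7] t 4.6
```

View pics/t3c.png

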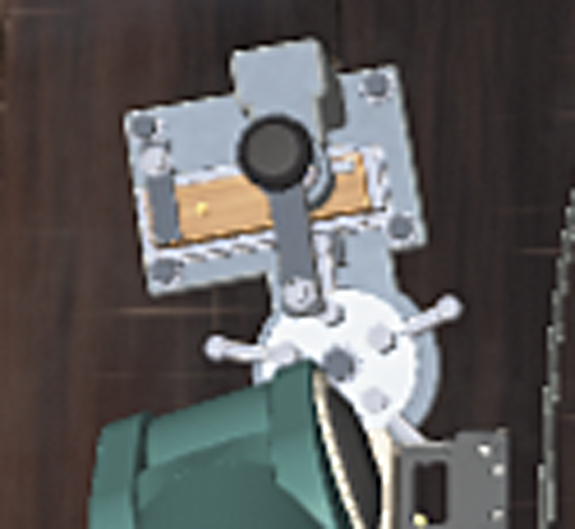

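Picture 6: the first click is complete, with the tabs back at their original bearings. I'll lift, go back and repeat on the next tab.

```bash
python3 -m pendant '[[[0,0,0,0,0,-0.4,255],[0,0,0,0,0,-0.8,255],[0,0,0,0,0.7,-0.8,255],[0,0,0,0,1.3,-0.8,255],[0,0,0,0,1.56,-0.8,255]]]'|grep -v rot
python3 -m pendant '[[[0,0,0,0,0,0,255],[0,0,0,0,0,0.3,255],[0,0,0,0,0,0.6,255],[0,0,0,0,0,0.8,255],[0,0,0,0,0,0.8,255]]]'|grep -v rot
python3 -m pendant '[[[0,0,0,0,-0.1,0,255],[0,0,0,0,-0.2,0,255],[0,0,0,0,-0.26,0,255],[0,0,0,0,-0.32,0,255],[0,0,0,0,-0.38,0,255]]]'|grep -v rot
python3 -m pendant '[[[0,0,0,0,-0.06,0,255],[0,0,0,0,-0.12,0,255],[0,0,0,0,-0.18,0,255],[0,0,0,0,-0.24,0,255],[0,0,0,0,-0.3,0,255]]]'
python3 -c "
from h import *
go(.430,.128,.226)"
```

```text
time: 5.15
ee_pos: [0.4301, 0.2083, 0.267]
wrist_force: [0.8, -0.1, -0.2]
opening: 0.008
time: 5.65
ee_pos: [0.4299, 0.2042, 0.2254]
wrist_force: [-0.1, 0.1, 0.4]
opening: 0.007
time: 6.15
ee_pos: [0.4303, 0.1868, 0.2271]
wrist_force: [-2.2, 6.1, 1.4]
opening: 0.007
time: 6.65
ee_pos: [0.4292, 0.1726, 0.2267]
ee_rot: [-0.007, -3.14, -0.002]
wrist_force: [-3.2, 4.8, 0.9]
opening: 0.005
row [ 0.01 -0.02 -0.05] [-0.02  -0.892  0.013] at [0.4292 0.1726 0.2267] F [-3.2  4.8  0.9] t 6.65
```

```bash
for i in 1 2 3; do python3 -m pendant '[[[0,0,0,0,-0.06,0,255],[0,0,0,0,-0.12,0,255],[0,0,0,0,-0.18,0,255],[0,0,0,0,-0.24,0,255],[0,0,0,0,-0.3,0,255]]]'|grep -v rot; done
python3 -m pendant '[[[0,0,0,0,0,0,255],[0,0,0,0,0,-0.5,255],[0,0,0,0,0,-1,255],[0,0,0,0,0,-1.8,255],[0,0,0,0,0,-2.6,255]]]'|grep -v rot
python3 -m pendant '[[[0,0,0,0,0,-0.5,255],[0,0,0,0.8,0,-1,255],[0,0,0,1.6,0,-1,255],[0,0,0,2.4,0,-1,255],[0,0,0,2.4,0,-1,255]]]'|grep -v rot
python3 - <<'E'
from h import *
snap('top','top4'); snap('scene','sc4'); go(.604,.155,.40)
im=cv2.imread('pics/top4.png')[160:275,130:225]; a=cv2.resize(im,None,fx=4.2,fy=4.2,interpolation=cv2.INTER_CUBIC)
im=cv2.imread('pics/sc4.png')[110:235,135:245]; b=cv2.resize(im,None,fx=3.6,fy=3.6,interpolation=cv2.INTER_CUBIC)
h=max(a.shape[0],b.shape[0]); c=np.zeros((h,a.shape[1]+b.shape[1],3),np.uint8); c[:a.shape[0],:a.shape[1]]=a; c[:b.shape[0],a.shape[1]:]=b
cv2.imwrite('pics/crop4.png',c); print(c.shape)
E
```

```text
time: 7.15
ee_pos: [0.4302, 0.1561, 0.2267]
wrist_force: [-0.8, 2.0, -0.0]
opening: 0.004
time: 7.65
ee_pos: [0.4303, 0.1412, 0.2268]
wrist_force: [-0.1, 0.5, 0.2]
opening: 0.004
time: 8.15
ee_pos: [0.4299, 0.1263, 0.2267]
wrist_force: [0.2, -0.9, -0.0]
opening: 0.003
time: 8.65
ee_pos: [0.4295, 0.1266, 0.3578]
wrist_force: [1.4, 0.2, -0.4]
opening: 0.005
time: 9.15
ee_pos: [0.3061, 0.1269, 0.4064]
wrist_force: [0.7, -0.3, -0.3]
opening: 0.005
row [ 0.01  0.02 -0.06] [-5.882  0.581  0.154] at [0.3097 0.1274 0.4072] F [ 1.5 -0.6 -0.1] t 9.25
(483, 795, 3)
```

View pics/crop4.png

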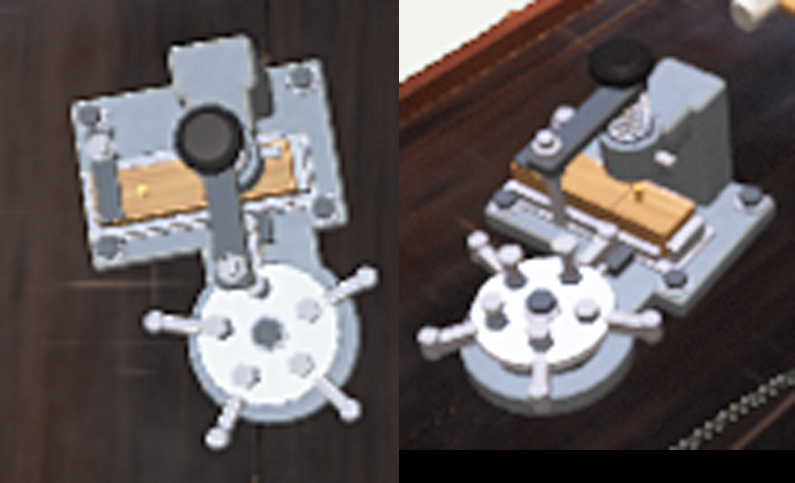

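```bash
python3 - <<'E'
from h import *
P=cloud('top4')
for n,(u,v) in dict(B_rod=(262,285),r=(309,310),rr=(302,363),fl=(246,375),l=(218,326)).items():
    U0,V0=int(round(u/4.2+130-.4)),int(round(v/4.2+160-.4))
    q=P[V0-2:V0+3,U0-2:U0+3].reshape(-1,3); print(n,np.median(q[:,2]).round(4),np.sort(q[:,2])[-9::2].round(4))
g=cv2.cvtColor(cv2.imread('pics/top4.png'),cv2.COLOR_BGR2GRAY)[180:208,165:195]
m=(g<75).astype(np.uint8); n,l,s,c=cv2.connectedComponentsWithStats(m); 
for i in range(1,n):
  if s[i,4]>60: print(s[i],c[i]+[165,180])
print('knob',onplane('top4',180,193,.168)); k=P[187:199,174:186]; print(np.median(k[...,2]),np.median(k.reshape(-1,3),0))
ps=np.array([onplane('top4',u/4.2+130-.4,v/4.2+160-.4,.049)[:2] for u,v in((368,277),(349,410),(216,440),(153,321))])
from scipy.optimize import least_squares
s=least_squares(lambda c:np.hypot(*(ps-c).T)-.072,[.5,.13]); c=s.x
print('axis',c,s.fun,np.degrees(np.arctan2(ps[:,1]-c[1],ps[:,0]-c[0])))
print('rodnut',onplane('top4',234/4.2+130-.4,267/4.2+160-.4,.164))
E
```

```text
B_rod 0.07 [0.0722 0.0729 0.0738 0.0766 0.1013]
r 0.0489 [0.0496 0.0497 0.0502 0.0516 0.0555]
rr 0.0542 [0.0548 0.0551 0.0554 0.0562 0.0592]
fl 0.0606 [0.0608 0.0612 0.0619 0.0623 1.063 ]
l 0.0668 [0.0672 0.0673 0.0679 0.0686 0.0702]
[  7   5  16  17 114] [180.21929825 193.57017544]
knob [0.60492243 0.15155123 0.168     ]
0.17240738739562161 [0.6051808  0.15185092 0.17240739]
axis [0.50223515 0.13485208] [ 0.00128809 -0.00013634  0.0008705   0.00067137] [ -61.28794108 -132.6938567   155.36084951   83.15738305]
rodnut [0.53220019 0.13778183 0.164     ]
```

Heights read 50/56/62/68 for the visible four, so the 74 mm screw is under the rod, and the turret is at 11° against the press line at about 10°. Now the knob.

```bash
python3 -m pendant '[[[0,0,0,-0.9,0.1,0,255],[0,0,0,-1.8,0.2,0,255],[0,0,0,-2.7,0.3,0,255],[0,0,0,-3.6,0.4,0,255],[0,0,0,-4.5,0.48,0,255]]]'|grep -v rot
python3 -m pendant '[[[0,0,0,-0.7,0.02,0,255],[0,0,0,-1.2,0.02,0,255],[0,0,0,-1.4,0.02,0,255],[0,0,0,-1.4,0.02,0,255],[0,0,0,-1.4,0.02,0,255]]]'|grep -v rot
python3 -c "
from h import *
go(.604,.152,.368)"
```

```text
time: 9.75
ee_pos: [0.5383, 0.1499, 0.4058]
wrist_force: [1.0, 0.6, 0.6]
opening: 0.003
time: 10.25
ee_pos: [0.6045, 0.1506, 0.4061]
wrist_force: [-0.5, -0.4, -0.6]
opening: 0.001
row [-0.   -0.02 -0.07] [0.01  0.029 0.762] at [0.6045 0.1506 0.4061] F [-0.5 -0.4 -0.6] t 10.25
```

```bash
python3 -m pendant '[[[0,0,0,0,0.02,0.2,255],[0,0,0,0,0.02,0.4,255],[0,0,0,0,0.02,0.6,255],[0,0,0,0,0.02,0.7,255],[0,0,0,0,0.02,0.76,255]]]'|grep -v rot
python3 -m pendant '[[[0,0,0,0,0,0.04,255],[0,0,0,0,0,0.08,255],[0,0,0,0,0,0.12,255],[0,0,0,0,0,0.16,255],[0,0,0,0,0,0.2,255]]]'|grep -v rot
python3 -m pendant '[[[0,0,0,0,0,0.04,255],[0,0,0,0,0,0.08,255],[0,0,0,0,0,0.12,255],[0,0,0,0,0,0.14,255],[0,0,0,0,0,0.16,255]]]'|grep -v rot
python3 -m pendant '[[[0,0,0,0,0,0,255],[0,0,0,0,0,0,255]]]'
```

```text
time: 10.75
ee_pos: [0.6047, 0.1516, 0.3678]
wrist_force: [-0.4, -0.3, 0.1]
opening: 0.002
time: 11.25
ee_pos: [0.6052, 0.1516, 0.3591]
wrist_force: [-1.2, -0.3, 3.5]
opening: 0.004
time: 11.75
ee_pos: [0.6052, 0.1516, 0.3516]
wrist_force: [-1.7, -1.0, 8.3]
opening: 0.005
time: 11.95
ee_pos: [0.6052, 0.1516, 0.3515]
ee_rot: [0.009, 3.141, 0.0]
wrist_force: [-1.7, 0.1, 7.0]
opening: 0.008
```

```bash
python3 -m pendant '[[[0,0,0,0,0,0.02,255],[0,0,0,0,0,0.04,255],[0,0,0,0,0,0.06,255],[0,0,0,0,0,0.08,255],[0,0,0,0,0,0.1,255]]]'|grep -v rot
python3 -m pendant '[[[0,0,0,0,0,0.01,255],[0,0,0,0,0,0.02,255],[0,0,0,0,0,0.03,255],[0,0,0,0,0,0.03,255]]]'|grep -v rot
```

```text
time: 12.45
ee_pos: [0.6052, 0.1516, 0.3467]
wrist_force: [-2.6, -1.4, 8.7]
opening: 0.002
time: 12.85
ee_pos: [0.6052, 0.1516, 0.3464]
wrist_force: [-5.9, -2.4, 15.9]
opening: 0.005
```

```bash
python3 -m pendant '[[[0,0,0,0,0,0.01,255],[0,0,0,0,0,0.02,255],[0,0,0,0,0,0.03,255],[0,0,0,0,0,0.03,255]]]'|grep -v rot
```

```text
time: 13.25
ee_pos: [0.6052, 0.1515, 0.3463]
wrist_force: [-7.4, -2.0, 22.4]
opening: 0.004
```

```bash
python3 -m pendant '[[[0,0,0,0,0,0.015,255],[0,0,0,0,0,0.03,255],[0,0,0,0,0,0.03,255]]]'|grep -v rot
python3 -m pendant '[[[0,0,0,0,0,-0.1,255],[0,0,0,0,0,-0.25,255],[0,0,0,0,0,-0.4,255],[0,0,0,0,0,-0.6,255],[0,0,0,0,0,-1,255]]]'|grep -v rot
python3 -m pendant '[[[0,0,0,0.6,0,-0.6,255],[0,0,0,1.4,0,-0.8,255],[0,0,0,2.2,0,-0.8,255],[0,0,0,3.1,0,-0.8,255],[0,0,0,4,0,-0.8,255]]]'|grep -v rot
python3 -m pendant '[[[0,0,0,0.9,0,0,255],[0,0,0,1.8,0,0,255],[0,0,0,2,0,0,255],[0,0,0,2,0,0,255]]]'|grep -v rot
python3 - <<'E'
from h import *
snap('top','top5'); snap('scene','sc5')
P=cloud('top5'); print('knob z',np.median(P[187:199,174:186,2]))
im=cv2.imread('pics/top5.png')[160:275,130:225]; a=cv2.resize(im,None,fx=4.2,fy=4.2,interpolation=cv2.INTER_CUBIC)
im=cv2.imread('pics/sc5.png')[110:235,135:245]; b=cv2.resize(im,None,fx=3.6,fy=3.6,interpolation=cv2.INTER_CUBIC)
c=np.zeros((483,a.shape[1]+b.shape[1],3),np.uint8); c[:a.shape[0],:a.shape[1]]=a; c[:b.shape[0],a.shape[1]:]=b
cv2.imwrite('pics/crop5.png',c)
E
```

```text
time: 13.55
ee_pos: [0.6052, 0.1515, 0.3461]
wrist_force: [-11.3, -2.4, 28.9]
opening: 0.005
time: 14.05
ee_pos: [0.6045, 0.1515, 0.3899]
wrist_force: [0.6, 0.3, 0.2]
opening: 0.003
time: 14.55
ee_pos: [0.4032, 0.1527, 0.4309]
wrist_force: [-0.2, 1.0, 2.1]
opening: 0.005
time: 14.95
ee_pos: [0.3041, 0.1533, 0.4315]
wrist_force: [1.0, 0.7, -0.1]
opening: 0.003
knob z 0.1727494452920809
```

View pics/crop5.png

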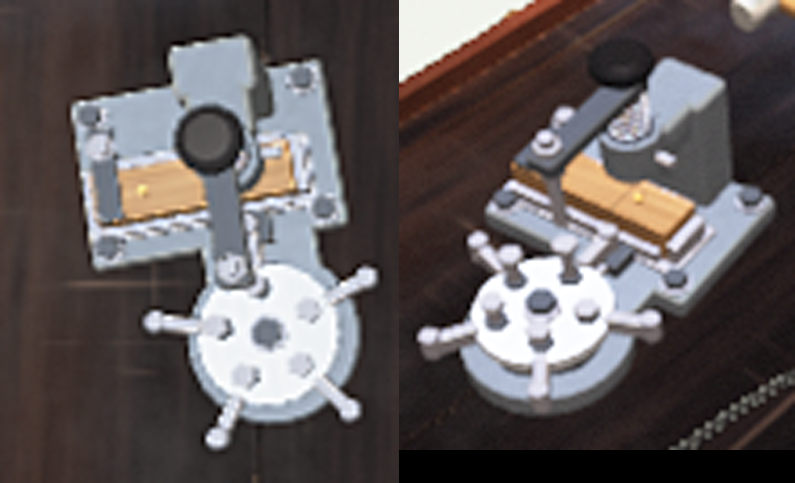

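Picture 8: the knob is back up (z 0.173), the turret is unchanged, and the pin at (637,197) is now low in the wood but still visible. Handing in.

```bash
python3 -c "
from workcell import manip
print(manip.close_job())"
```

```text
the job is handed in; nothing more can be done
None
```

The brass pin is pressed against the tallest stop screw, and the job is handed in at about 15 s of the 72 s allowed.

- **Turret:** I clicked it two steps counter-clockwise by pushing tabs. Side forces were about 7 N or less at the readings I took.
- **Before pressing:** the depth picture read the four visible screws at about 50, 56, 62 and 68 mm, so the 74 mm one was under the rod. The tabs put the turret at 11.2°, against about 10° for the press line.
- **Pressing:** the knob stopped hard after about 18 mm of travel. I pushed to 29 N at the wrist, with 11 N of sideways load at the end, and then let the knob rise.
- **Last check:** the knob was back up at 173 mm, the turret had not moved, and the pin stood low in the wood but still visible. I did not measure the pin's height directly; the 18 mm stop implies about 4 mm proud.
- **Bench:** no contact with other items was commanded or felt, but I did not check them one by one in the final pictures.

No check failed. One disagreement was that the wrist camera placed the turret about 3 mm left of the top view, so I left margin for it.

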